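Seat a safe's combination lock on its stand and set the dial for the spline key

ROBOT

A 6-joint arm with a two-finger parallel gripper is mounted at the origin on the work surface. World frame = base frame: x ahead of the robot, y to its left, z up, the work surface at z = 0. Lengths are in m, angles in rad, forces in N, time in s.
With the tool pointing down it reaches from about 0.275 to 0.725 m from the base axis. Payload 5.6 kg.
Tool frame: the origin (TCP) lies at the very end of the fingers, on their centre line; the grasp point (between the pads) lies 19 mm behind it; z points along the fingers, x is the direction in which the jaws open and shut, and the axes are right-handed (so a half turn about z gives the same grasp; the last joint's range is limited). The gripper opens to 85 mm and grips with 20 to 120 N. Pads are 22 mm wide; open, the fingers measure 114 mm over their backs; the gripper's body (76 mm by 85 mm) begins 54 mm behind the grasp point. The pads swing forward as they close: fully open they stand 13 mm farther back than shut.
Start: joints at [-0.93, 0.255, 0.108, 0, -1.424, -0.285], TCP at [0.192, -0.516, 0.231] pointing down, gripper open.
Joint ranges: [-2.95, 2.95], [-1.21, 1.97], [-1.09, 1.5], [-2.87, 1.71], [-2.94, -0.07], [-3.05, 3.05]. Speed limits (rad/s): [2.57, 2.57, 3.14, 3.14, 3.14, 3.14].

INTERFACE

Orientations are given as [roll, pitch, yaw] about the fixed x, y, z axes, in that order (R = Rz(yaw) Ry(pitch) Rx(roll)).
In Python, from station import * gives the robot as it stands.
- The arm moves only by the shell command python3 -m handwheel 'ROWS'. ROWS is JSON, a list of rows, each a list of 3 entries, a list of its own where there are three numbers: the turn, a rotation vector about the tool's x, y, z in degrees, then the shift along the tool's x, y, z in cm, then the closure, from 0 (fully open) to 1 (shut). In form: [[[rx, ry, rz], [tx, ty, tz], fingers], ...]. A call has 1 to 10 rows; each row is the pose to reach, as a shift and turn from the pose commanded when the call began, along the tool's axes at that moment; what a row does not reach only later rows make up. A row lasts 1/8 s, in which the tool goes at most 62.5 mm and 10.7 degrees, less where a joint would pass 70% of its speed; a pose out of reach is approached as far as the arm can. A call with a gripper value outside its range is refused whole. The fingers move at their own pace and stop on an object; the grip force is fixed at half the most. Time passes only in rows, so rows that repeat a pose let the fingers close. It gives the time, the measured TCP pose, the force and the opening at its end, in the units of the state.
- get_state(): the state, without advancing time (a new reading comes with each control period).
- get_image(name): name is "scene" or "top" or "wrist"; returns the picture (480x640x3 uint8, red, green, blue); there is no depth.
- calibration(name): a dict with "vertical_fov" (degrees; the focal length in pixels is half the picture's height over the tangent of half this angle, whatever the lens; pixels are square), "cx", "cy" (the principal point, pixels), "extrinsics" (4x4, takes a point from world to camera coordinates); the wrist camera has in their place "tool_from_camera" (4x4, takes a point from camera to tool coordinates, whose origin is the TCP and whose axes are the tool frame's). Camera axes: x right, y down, z forward; pixel columns grow to the right and rows downward; lengths in m; the calibration is good to about 2 mm. A picture is of the moment at which its call begins: read the wrist's pose just before it. calibration takes no time and is no camera call.
- finish_job(): hands the job in, once; it reports no verdict.
The state is a dict: "t": time; "qpos": joint angles; "joint_vel": joint speeds; "effort": joint torques, N m; "position": TCP position; "ee_rot": TCP orientation; "force": force on the tool from outside, world axes, zero at the start; "torque": the same for the moment, N m; "gripper_width": finger opening in m.
Only numpy, scipy, OpenCV 4.12 (cv2) and the standard library are available. Lean on these libraries where they do the work, as an engineer would, in place of code of your own. Each camera call takes 0.05 s, during which the arm holds its last target. There are 200 camera calls.

TASK

Put the combination lock on the open stand, so that its case hangs in the frame and its mounting plate lies flat on the bars. There, screw the dial clockwise until it bottoms out, then back it off a quarter turn and finish while still holding the dial there by its knob, so that I can drive the spline key in from below. Do not tip the lock over, and leave the other things on the bench where they are.

Things in the scene. Friction and masses are not known exactly. Their poses are not given: they have to be found in the camera images.
- lock: Loose combination lock, dial up, standing on its silver case 82 (x) x 60 (y) x 32 mm (lowest 8 mm: 78 x 56). On the case a steel mounting plate 130 (x) x 110 (y) x 6 mm, underside 32 mm above the origin; on that a dial ring 94 mm across, to 48 mm. Origin: centre of the case's underside; z up. About 0.7 kg with dial, balanced on the dial's axis. Fits the stand either way round.
- dial: Black dial on the lock's z axis; turns with its thread: graduated disc 68 mm across, 8 mm high with sloping rim, and on it an upright knurled round knob 38 mm across, 10 to 36 mm above the origin. Origin: centre of the disc's underside, 43 mm above the lock's origin when home; z up. Grip the knob both to carry the whole lock and to turn the dial.
- dial_turn (a joint): Angle of the dial on the lock, rad. 0: threaded fully home (stops hard); positive: backed off, anticlockwise seen from above; clockwise tightens. Rises 1.27 mm per turn backed off. The thread drags with about 0.07 N m and stays where it is left. Starts 2.6 to 5.0 rad from home.
- stand: Open lock stand fixed to the bench: base plate 130 (x) x 110 (y) mm, four posts, and on them an open frame of 12 mm wide dark bars, 112 (x) x 90 (y) mm outside, opening 88 (x) x 66 (y) mm, top 100 mm above the bench. Origin: centre of its underside; x along its long side. The lock's case hangs in the opening (3 mm free all round), plate flat on the bars: lock origin 68 mm above the stand's.
- padlock_brass: Bystander: small brass padlock lying flat, 42 mm wide, 16 mm high; origin under the lower edge of its body.
- padlock_steel: Bystander: laminated steel padlock standing upright, 50 x 24 mm, 70 mm high.
- mortise_cylinder: Bystander: brass threaded lock cylinder standing on its face, 34 mm across, 36 mm high.
- screwdriver: Bystander: screwdriver with an orange handle, 200 mm long, lying; origin at mid-length.
- wrench: Bystander: steel spanner, 160 mm long, lying; origin at mid-length.
- oil_bottle: Bystander: black oil bottle with a red spout, 48 mm across, 144 mm high.
- safe_key: Bystander: brass key lying flat, 57 mm long; origin in its bow.
There are look-alikes about, which are no part of the job. What is shaped like the lock but pink is not meant.

How it is judged:
On the way, in this order (a step that is already met when the one before it is completed fails the run):
1. the lock sits on the stand: case in the frame, plate flat on the bars (x of lock in the frame of stand between -0.007 and 0.007 m and y of lock in the frame of stand between -0.007 and 0.007 m and z of lock in the frame of stand between 0.064 and 0.071 m and angle between the x axis of lock and the x axis of stand, either way round below 0.14 rad and angle between lock's own z axis and vertical below 0.05 rad), for 0.2 s.
2. on the stand, the dial is screwed home until it bottoms out (all of step 1 and value of joint dial_turn below 0.07 rad), for 0.1 s.
At the end, for the whole second after the job is handed in: Lock on the stand: within 7 mm of centre, plate on the bars within 3 mm, upright within 0.05 rad, square within 0.14 rad either way round. After bottoming out (within 0.07 rad) the dial rests 1.27 to 1.87 rad backed off (a quarter turn), fingers still pressing it with over 2 N (all of step 1 and value of joint dial_turn between 1.27 and 1.87 rad and velocity of joint dial_turn between -0.15 and 0.15 rad/s and contact force between the fingers and dial above 2 N and linear speed of lock below 0.03 m/s); the arm keeps its last pose, push and grip.
It fails at once if another thing on the bench is moved by more than 30 mm (distance of any of padlock_brass, padlock_steel, mortise_cylinder, screwdriver, wrench, oil_bottle, safe_key from where it was at the start of the episode above 0.03 m).
It fails at once if the lock is tipped over (angle between lock's own z axis and vertical above 0.6 rad).
It also fails if it takes over 64 s, if anything falls off the work surface, if the arm or the gripper's body presses on something with over 40 N, if the wrist force passes 120 N, or if a joint passes its speed limit or range.

## Working session

There is one attempt and no reset: what is moved stays moved. The work goes in short steps, Python scripts to look and compute and a shell command to move; the robot and the scene stay as the last step left them, time stands still between calls to the robot, and variables do not carry over. Pictures are saved under pics/ and viewed, on a budget of 10 in all, crops included, one or two more only if the job needs it, and the job is handed in when it is done.

```bash
ls; mkdir -p pics
python3 - <<'E'
from station import *
import cv2,numpy as np
print(get_state())
for n in("scene","top","wrist"):
    im=get_image(n); cv2.imwrite(f"pics/{n}0.png",im[:,:,::-1]); print(n,calibration(n))
E
```

```text
pics
{'t': 0.0, 'qpos': array([-9.30371976e-01,  2.55729882e-01,  1.07000460e-01, -5.20300646e-04,
       -1.42389660e+00, -2.84613385e-01]), 'joint_vel': array([-0.00079626, -0.00030441,  0.00105315, -0.00049925, -0.00172192,
        0.0001487 ]), 'effort': array([-9.88783322e-04, -3.86639822e+01,  2.37944716e+01,  5.36516815e+00,
       -5.97392602e-03, -2.51621188e-06]), 'position': array([ 0.19149296, -0.51504995,  0.23039626]), 'ee_rot': array([-3.14157275e+00, -1.90058930e-03,  1.92653065e+00]), 'force': array([ 0.3363793 ,  0.04662191, -0.69705722]), 'torque': array([-0.02877322, -0.02825079, -0.0113264 ]), 'gripper_width': 0.08554064639540096}
scene {'vertical_fov': 50.122988560747324, 'cx': 321.1782111669817, 'cy': 237.11040400339985, 'extrinsics': array([[-0.75781534,  0.65220622, -0.01851931,  0.3719762 ],
       [ 0.38800295,  0.42764805, -0.81643791, -0.10985727],
       [-0.52456613, -0.62589471, -0.57713619,  1.41367236],
       [ 0.        ,  0.        ,  0.        ,  1.        ]])}
top {'vertical_fov': 47.53247417652558, 'cx': 320.76918666122737, 'cy': 241.68692676249677, 'extrinsics': array([[ 0.01625885, -0.99980876, -0.01086669, -0.04835658],
       [-0.99118732, -0.01468776, -0.13165096,  0.48294354],
       [ 0.13146617,  0.01291142, -0.99123657,  1.18885733],
       [ 0.        ,  0.        ,  0.        ,  1.        ]])}
wrist {'vertical_fov': 66.71474246702896, 'cx': 318.54451188952993, 'cy': 236.92813740255454, 'tool_from_camera': array([[ 9.99999704e-01,  6.89164520e-04, -3.42886413e-04,
        -7.68732948e-04],
       [-5.61022309e-04,  9.57525595e-01,  2.88347743e-01,
        -7.26768073e-02],
       [ 5.27041551e-04, -2.88347465e-01,  9.57525698e-01,
        -1.42101668e-01],
       [ 0.00000000e+00,  0.00000000e+00,  0.00000000e+00,
         1.00000000e+00]])}
```

View pics/top0.png

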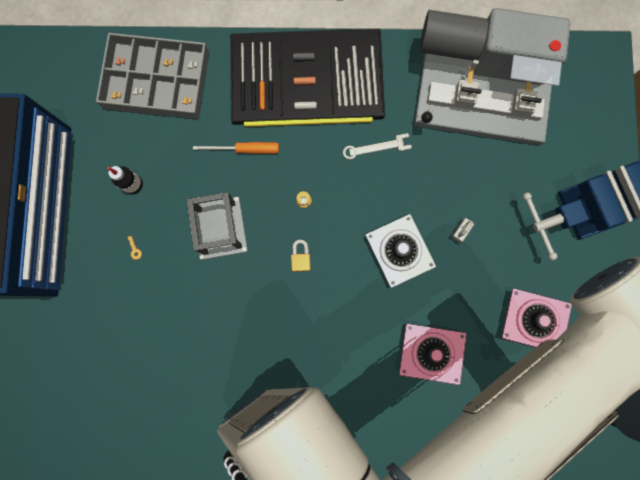

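View pics/scene0.png

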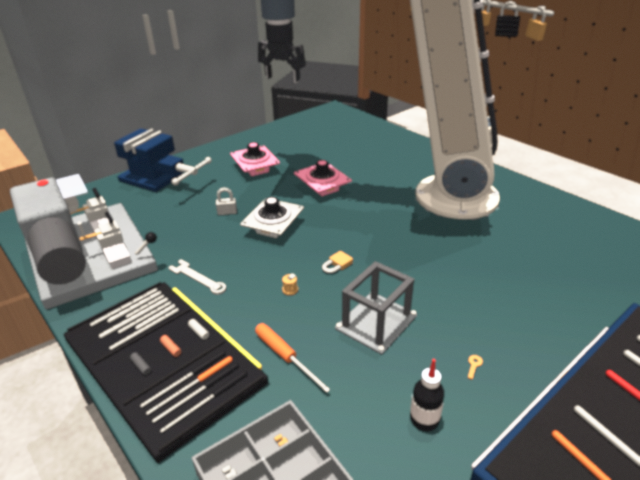

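The top view shows candidates for the lock: white/silver at (401,249), pink at (434,352), pink at (540,320). I choose the white one at (401,249). The stand is at (217,224), with dark frame bars. Next I measure both and check with one close crop.

```bash
cat > h.py <<'E'
from station import *
import cv2,numpy as np
from scipy.spatial.transform import Rotation as R
def cam(n,st=None):
    c=calibration(n); f=240/np.tan(np.radians(c["vertical_fov"]/2))
    K=np.array([[f,0,c["cx"]],[0,f,c["cy"]],[0,0,1]])
    if n=="wrist":
        T=np.eye(4);T[:3,:3]=R.from_euler("xyz",st["ee_rot"]).as_matrix();T[:3,3]=st["position"]
        W=T@c["tool_from_camera"]
    else: W=np.linalg.inv(c["extrinsics"])
    return K,W
def ray(K,W,px,z):
    px=np.atleast_2d(px).astype(float)
    d=np.c_[px,np.ones(len(px))]@np.linalg.inv(K).T@W[:3,:3].T
    o=W[:3,3]; return o+d*((z-o[2])/d[:,2])[:,None]
def proj(K,W,P):
    V=np.linalg.inv(W); q=(np.atleast_2d(P)@V[:3,:3].T+V[:3,3])@K.T
    return q[:,:2]/q[:,2:]
E
python3 - <<'E'
from h import *
im=cv2.imread("pics/top0.png");K,W=cam("top");hsv=cv2.cvtColor(im,cv2.COLOR_BGR2HSV)
def sub(m,x0,y0,x1,y1):
    o=np.zeros_like(m);o[y0:y1,x0:x1]=m[y0:y1,x0:x1];return o
m=sub(((hsv[...,1]<60)&(hsv[...,2]>140)).astype(np.uint8)*255,350,200,450,300)
c=max(cv2.findContours(m,0,2)[0],key=cv2.contourArea)
r=cv2.minAreaRect(ray(K,W,c[:,0],.038)[:,:2].astype(np.float32));print("lock",r)
# knob top check (black inside)
# stand
m=sub(((hsv[...,1]<60)).astype(np.uint8)*255,170,170,260,270)
P=lambda a:a
cr=im[160:300,160:460];cv2.imwrite("pics/crop1.png",cv2.resize(cr,(800,373),interpolation=cv2.INTER_CUBIC))
E
```

```text
lock ((0.46656370162963867, -0.2177148461341858), (0.13117976486682892, 0.11158281564712524), 25.91136932373047)
```

View pics/crop1.png

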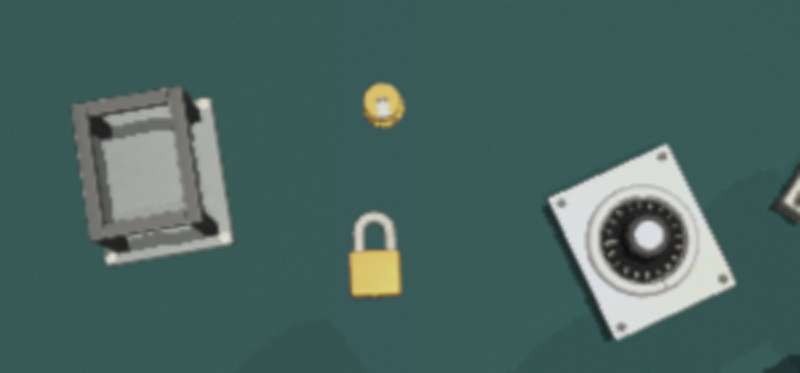

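The crop confirms it: a white plate with a black dial, measuring 131x112 mm at 25.9° as described. The stand's frame corners in the crop are about (73,105), (183,88), (207,225), (95,240).

Run:
```python
from h import *
K,W=cam("top")
c=np.array([[73,105],[183,88],[209,225],[95,241]])/2.667+160
P=ray(K,W,c,.1);print(P.round(4),P.mean(0))
im=cv2.imread("pics/top0.png");hsv=cv2.cvtColor(im,cv2.COLOR_BGR2HSV)
m=np.zeros((480,640),np.uint8);s=hsv[180:265,180:255];m[180:265,180:255]=((s[...,1]<50)&(s[...,2]<125)&(s[...,2]>60))*255
c=max(cv2.findContours(m,0,2)[0],key=cv2.contourArea);print(cv2.minAreaRect(ray(K,W,c[:,0],.1)[:,:2].astype(np.float32)))
st=get_state();print(st["position"],st["ee_rot"],st["qpos"])
Rt=R.from_euler("xyz",st["ee_rot"]).as_matrix()
print("cm in tool to lock:",Rt.T@(np.array([.4666,-.2177,.12])-st["position"])*100)
```

```text
[[0.5617 0.2453 0.1   ]
 [0.5769 0.1574 0.1   ]
 [0.4663 0.1325 0.1   ]
 [0.4522 0.2225 0.1   ]] [0.51425251 0.18940668 0.1       ]
((0.5106480121612549, 0.186594158411026), (0.12632715702056885, 0.10188139975070953), 10.752869606018066)
[ 0.19150808 -0.51519646  0.23060964] [-3.14150512e+00 -1.43321605e-03  1.92656705e+00] [-9.30380232e-01  2.55615747e-01  1.07311022e-01 -3.21924317e-04
 -1.42389174e+00 -2.84597966e-01]
cm in tool to lock: [18.28899451 36.14967664 11.08402308]
```

```bash
python3 -m handwheel '[[[0,0,-10],[2.3,4.5,0.4],0],[[0,0,-20],[4.6,9,0.8],0],[[0,0,-30],[6.9,13.5,1.1],0],[[0,0,-40],[9.1,18,1.5],0],[[0,0,-50],[11.4,22.5,1.9],0],[[0,0,-60],[13.7,27,2.3],0],[[0,0,-70],[16,31.6,2.6],0],[[0,0,-80],[18.3,36.1,3],0],[[0,0,-90],[18.3,36.1,3],0],[[0,0,-100],[18.3,36.1,3],0]]'
python3 -c "
from h import *;s=get_state();print(s['qpos'])"
```

```text
t: 1.4
position: [0.4665, -0.2174, 0.2007]
ee_rot: [3.141, -0.001, -2.604]
force: [-0.2, -0.2, -0.2]
gripper_width: 0.0849
[-1.31641872e-01  1.97662155e-01 -4.39677587e-02 -1.95447993e-04
 -1.33033615e+00  6.69261838e-01]
```

```bash
python3 -m handwheel '[[[0,0,-10],[0,0,0],0],[[0,0,-20],[0,0,0],0],[[0,0,-30],[0,0,0],0],[[0,0,-40],[0,0,0],0],[[0,0,-50],[0,0,0],0],[[0,0,-60],[0,0,0],0],[[0,0,-70],[0,0,0],0],[[0,0,-80],[0,0,0],0],[[0,0,-90],[0,0,0],0],[[0,0,-100],[0,0,0],0]]' >/dev/null; python3 -m handwheel '[[[0,0,-9],[0,0,0],0],[[0,0,-18],[0,0,0],0],[[0,0,-26],[0,0,0],0],[[0,0,-26],[0,0,0],0],[[0,0,-26],[0,0,0],0]]'
python3 - <<'E'
from h import *
s=get_state();im=get_image("wrist")[:,:,::-1].copy();cv2.imwrite("pics/w1.png",im);print(s['qpos'],s['position'],s['ee_rot'])
K,W=cam("wrist",s)
for z in(.038,.0795):print(proj(K,W,[.4666,-.2177,z]))
E
```

```text
t: 3.28
position: [0.4661, -0.2182, 0.2011]
ee_rot: [3.142, 0.0, -0.415]
force: [-0.9, -0.3, -0.2]
gripper_width: 0.0855
[-1.33183629e-01  1.96970524e-01 -4.38666865e-02 -8.20647635e-05
 -1.33032608e+00  2.85992781e+00] [ 0.46614993 -0.21820368  0.20112232] [ 3.14156721e+00  3.74659475e-04 -4.14868032e-01]
[[317.39144228 215.54917957]]
[[317.2511069  228.35554187]]
```

View pics/w1.png

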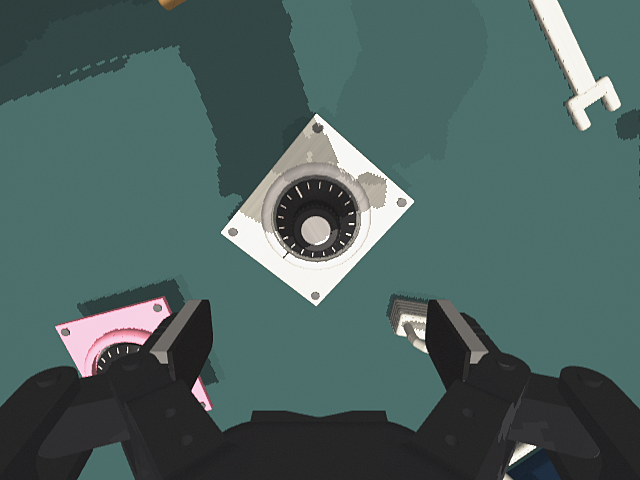

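The wrist view shows the white lock with its knob top at (316,230), within about 1 mm of my prediction. The pink one is down-left and the padlock is clear of the fingers. I go straight down and grip.

```bash
python3 -m handwheel '[[[0,0,0],[0,0,5],0],[[0,0,0],[0,0,9],0.2],[[0,0,0],[0,0,12],0.2],[[0,0,0],[0,0,13.5],0.2],[[0,0,0],[0,0,14.7],0.2],[[0,0,0],[0,0,14.7],0.2],[[0,0,0],[0,0,14.7],1],[[0,0,0],[0,0,14.7],1],[[0,0,0],[0,0,14.7],1],[[0,0,0],[0,0,14.7],1]]'; python3 -m handwheel '[[[0,0,0],[0,0,0],1],[[0,0,0],[0,0,0],1],[[0,0,0],[0,0,0],1]]'
```

```text
t: 4.58
position: [0.466, -0.2182, 0.0553]
ee_rot: [-3.142, -0.0, -0.412]
force: [-3.8, 1.4, 5.8]
gripper_width: 0.0361
t: 4.95
position: [0.466, -0.2182, 0.0553]
ee_rot: [-3.142, -0.0, -0.412]
force: [-3.4, 3.5, 6.2]
gripper_width: 0.0367
```

```bash
python3 -m handwheel '[[[0,0,0],[0,0,-1],1],[[0,0,0],[0,0,-3],1],[[0,0,0],[0,0,-6],1],[[0,0,0],[0,0,-9],1],[[0,0,0],[0,0,-12],1],[[0,0,0],[0,0,-15],1],[[0,0,0],[0,0,-16],1],[[0,0,0],[0,0,-16],1]]'
python3 -m handwheel '[[[0,0,1],[-0.5,-1.5,0],1],[[0,0,2],[-1.5,-5,0],1],[[0,0,4],[-3,-10,0],1],[[0,0,6],[-4.5,-15,0],1],[[0,0,8],[-6.2,-20,0],1],[[0,0,10],[-7.7,-25,0],1],[[0,0,12],[-9.2,-30,0],1],[[0,0,14],[-10.7,-35,0],1],[[0,0,15],[-11.7,-38,0],1],[[0,0,15.2],[-12,-39.2,0],1]]'
python3 -m handwheel '[[[0,0,0],[0,0,0],1],[[0,0,0],[0,0,0],1]]'
python3 - <<'E'
from h import *
s=get_state();print(s['qpos'],s['position'],s['ee_rot'])
for n in("wrist","top","scene"):
    cv2.imwrite(f"pics/{n}2.png",get_image(n)[:,:,::-1])
w=cv2.imread("pics/wrist2.png");c=cv2.imread("pics/scene2.png")[170:370,270:500]
o=np.vstack([cv2.resize(w,(640,480)),]);c=cv2.resize(c,(160*3,417))
cv2.imwrite("pics/c2.png",cv2.resize(np.hstack([w,np.pad(c,((0,63),(0,0),(0,0)))]),(800,343)))
E
```

```text
t: 5.95
position: [0.4661, -0.2179, 0.2137]
ee_rot: [-3.141, 0.001, -0.412]
force: [-0.3, -0.6, -8.1]
gripper_width: 0.0362
t: 7.2
position: [0.5123, 0.1906, 0.2118]
ee_rot: [3.138, 0.002, -0.676]
force: [-0.1, -1.3, -7.0]
gripper_width: 0.0362
t: 7.45
position: [0.513, 0.1879, 0.2137]
ee_rot: [3.14, 0.0, -0.678]
force: [0.1, -0.7, -7.0]
gripper_width: 0.0361
[ 6.37670125e-01  2.54619271e-01  6.29680657e-02  5.93348005e-05
 -1.38073907e+00  1.82577047e+00] [0.51298796 0.18789832 0.21367727] [ 3.14003555e+00  3.45660725e-04 -6.78141068e-01]
```

View pics/c2.png

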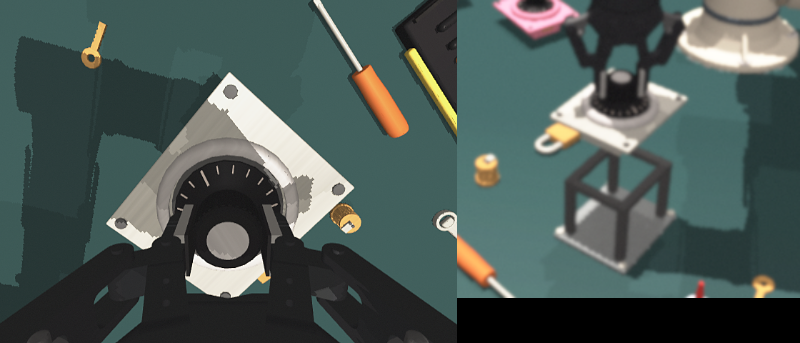

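View pics/top2.png

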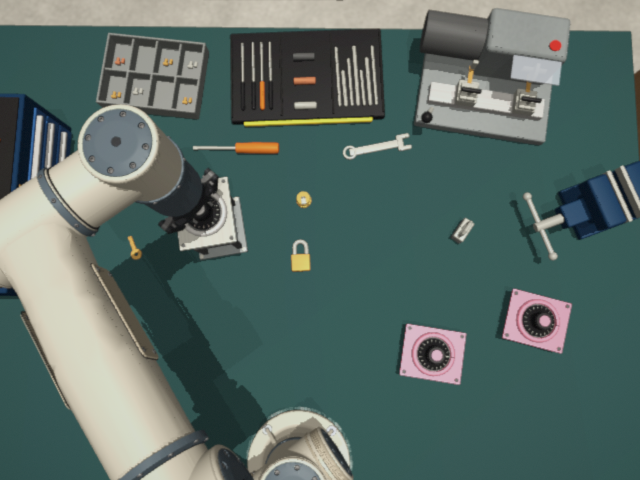

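The lock is held level above the stand. The plate corners in the wrist picture are at about (322,102), (496,262) and (148,308). Now I sharpen the stand's corners using two fixed views, and get the lock's pose in the grip.

Run:
```python
from h import *
a=cv2.imread("pics/top0.png")[186:264,180:255];b=cv2.imread("pics/scene0.png")[260:350,333:420]
a=cv2.resize(a,(390,406),interpolation=2);b=cv2.resize(b,(400,414),interpolation=2)   # a 5.2x, b 4.6x
print(5.2,400/87,414/90)
a=np.pad(a,((0,8),(0,10),(0,0)));cv2.imwrite("pics/st.png",np.hstack([a,b]))
w=cv2.imread("pics/wrist2.png");hsv=cv2.cvtColor(w,cv2.COLOR_BGR2HSV)
# plate edges: subpixel line fits of plate/green boundary near the three corners
m=((hsv[...,1]<70)&(hsv[...,2]>90)).astype(np.uint8)*255
n,l,s,_=cv2.connectedComponentsWithStats(m);k=1+np.argmax(s[1:,4]);print(s[k])
c=max(cv2.findContours((l==k).astype(np.uint8),0,1)[0],key=cv2.contourArea)[:,0].astype(float)
def line(p,q):
    p,q=np.array(p,float),np.array(q,float);d=(q-p)/np.linalg.norm(q-p);nn=np.array([-d[1],d[0]])
    t=(c-p)@d;e=(c-p)@nn;L=np.linalg.norm(q-p)
    g=c[(t>.06*L)&(t<.94*L)&(abs(e)<7)];v=cv2.fitLine(g.astype(np.float32),cv2.DIST_HUBER,0,.01,.01).ravel();return v,len(g)
A,B,C=(322,102),(495,262),(149,308)
l1,n1=line(A,B);l2,n2=line(A,C)
T=dict(position=np.array([0.51298796,0.18789832,0.21367727]),ee_rot=np.array([3.14003555,3.45660725e-04,-.678141068]))
K,W=cam("wrist",T);z=.2137-.0173
def dirw(v):
    P=ray(K,W,[v[2:],v[2:]+100*v[:2]],z);d=P[1]-P[0];return P[0][:2],d[:2]/np.linalg.norm(d[:2])
p1,d1=dirw(l1);p2,d2=dirw(l2);print(n1,n2,"ang",np.degrees(np.arctan2(d1[1],d1[0])),np.degrees(np.arctan2(d2[1],d2[0])))
t=np.linalg.solve(np.c_[d1,-d2],p2-p1);X=p1+t[0]*d1;print("corner",X)
PB,PC=ray(K,W,[B,C],z)[:,:2];print("sides",np.linalg.norm(PB-X),np.linalg.norm(PC-X),"centre",(PB+PC)/2, "knob",ray(K,W,[[228*1.4,240*1.4]],.2137+.024))
```

```text
5.2 4.597701149425287 4.6
[  149   101   347   249 29996]
152 185 ang -79.68409174568765 10.28226597608521
corner [0.5673354  0.25225363]
sides 0.10791585987614874 0.12591397242482813 centre [0.51479532 0.18830127] knob [[0.51397593 0.18697962 0.2377    ]]
```

View pics/st.png

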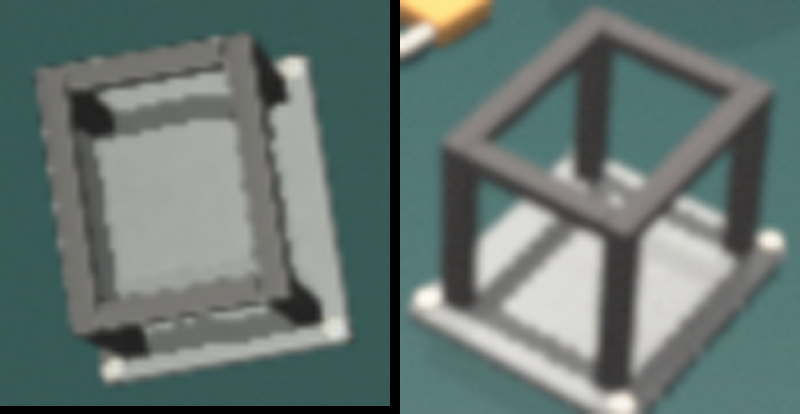

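Run:
```python
from h import *
for n,c in(("top",(np.array([[37,72],[248,36],[290,292],[77,330]])+.5)/5.2-.5+[180,186]),("scene",(np.array([[197,9],[374,91],[231,235],[43,146]])+.5)/4.6-.5+[333,260])):
    K,W=cam(n);P=ray(K,W,c,.1)[:,:2];e=np.roll(P,-1,0)-P
    print(n,P.mean(0),np.linalg.norm(e,axis=1),np.degrees(np.arctan2(e[:,1],e[:,0])))
# same treatment of the held lock in top2 as a check of the bias
im=cv2.imread("pics/top2.png")[190:260,165:245];cv2.imwrite("pics/t2.png",cv2.resize(im,(800,700)))
```

```text
top [0.51651416 0.1927991 ] [0.08796674 0.10821333 0.08781684 0.10879285] [ -79.30376003 -168.66774495  101.07320637   11.40881582]
scene [0.51233282 0.19364473] [0.08878719 0.10812833 0.08837166 0.11236174] [  99.58317928   10.71290936  -77.67765521 -169.06622546]
```

```bash
python3 -m handwheel '[[[0,0,-0.3],[-0.15,-0.2,1],1],[[0,0,-0.7],[-0.3,-0.45,3],1],[[0,0,-0.7],[-0.3,-0.45,4.5],1],[[0,0,-0.7],[-0.3,-0.45,5.3],1],[[0,0,-0.7],[-0.3,-0.45,5.3],1],[[0,0,-0.7],[-0.3,-0.45,5.3],1]]'
python3 - <<'E'
from h import *
s=get_state();print(s['position'],s['ee_rot'])
ims={n:get_image(n)[:,:,::-1].copy() for n in("scene","top")}
for n in ims: cv2.imwrite(f"pics/{n}3.png",ims[n])
b=cv2.resize(ims["scene"][235:355,320:430],(440,480),interpolation=2);a=cv2.resize(ims["top"][170:270,170:255],(360,424),interpolation=2)
cv2.imwrite("pics/c3.png",np.hstack([np.pad(a,((0,56),(0,0),(0,0))),b]));print(360/85,424/100)
E
```

```text
t: 8.35
position: [0.5143, 0.1945, 0.1621]
ee_rot: [-3.14, -0.001, -0.665]
force: [0.3, 0.5, -7.4]
gripper_width: 0.0361
[0.51432367 0.19451433 0.16205947] [-3.14033077e+00 -8.05497973e-04 -6.65202228e-01]
4.235294117647059 4.24
```

View pics/c3.png

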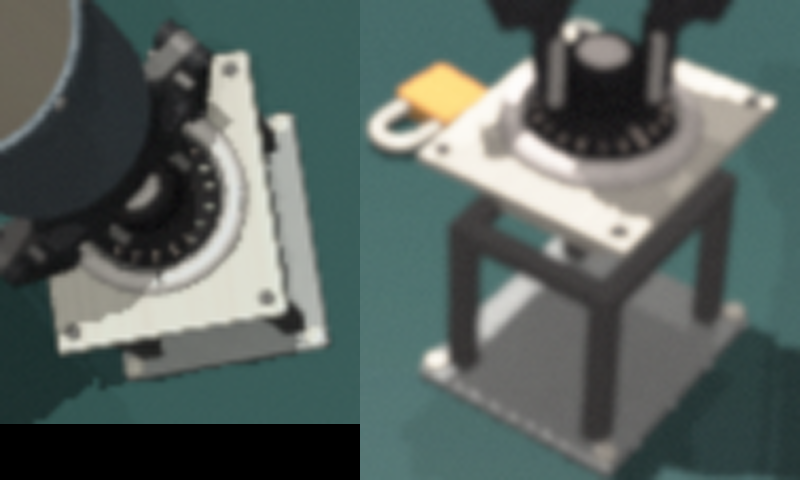

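Run:
```python
from h import *
for n,c in(("top",(np.array([[247,52],[288,312],[58,353]])+.5)/4.24-.5+[170,170]),("scene",(np.array([[60,152],[272,243],[418,99]])+.5)/4-.5+[320,235])):
    K,W=cam(n);P=ray(K,W,c,.1447)[:,:2];e=np.diff(P,axis=0)
    print(n,P[[0,2]].mean(0),np.linalg.norm(e,axis=1),np.degrees(np.arctan2(e[:,1],e[:,0])))
```

```text
top [0.51595937 0.19392292] [0.12964786 0.11166516] [-169.04515764  101.06273654]
scene [0.51101788 0.19298735] [0.10919926 0.12564056] [ 103.89402429 -169.20859434]
```

Relative to the stand, the lock is within about 1 mm and 1° in both views. I lower it slowly and watch the force.

```bash
python3 -m handwheel '[[[0,0,0],[0.07,-0.06,0.5],1],[[0,0,0],[0.07,-0.06,1],1],[[0,0,0],[0.07,-0.06,1.4],1],[[0,0,0],[0.07,-0.06,1.8],1],[[0,0,0],[0.07,-0.06,1.8],1]]'; python3 -m handwheel '[[[0,0,0],[0,0,0.5],1],[[0,0,0],[0,0,1],1],[[0,0,0],[0,0,1.5],1],[[0,0,0],[0,0,1.8],1],[[0,0,0],[0,0,1.8],1]]'
```

```text
t: 9.07
position: [0.5145, 0.1943, 0.1428]
ee_rot: [3.141, 0.0, -0.665]
force: [0.3, 0.3, -6.9]
gripper_width: 0.0363
t: 9.7
position: [0.5146, 0.1943, 0.125]
ee_rot: [3.141, 0.0, -0.665]
force: [-0.6, -0.3, -7.9]
gripper_width: 0.0367
```

```bash
python3 -m handwheel '[[[0,0,0],[0,0,0.1],1],[[0,0,0],[0,0,0.15],1],[[0,0,0],[0,0,0.2],1],[[0,0,0],[0,0,0.2],1]]'; python3 -c "
from h import *;s=get_state();print(s['torque'],s['qpos'])"
```

```text
t: 10.2
position: [0.5149, 0.1946, 0.1238]
ee_rot: [-3.141, -0.0, -0.665]
force: [-1.4, -0.6, -4.7]
gripper_width: 0.0362
[0.0942641  0.37996521 0.02782583] [ 6.45658257e-01  3.11664646e-01 -9.34619537e-02  6.31078272e-05
 -1.16492988e+00  1.83075941e+00]
```

```bash
cat > p.py <<'E'
from h import *
s=get_state();print("torque",s['torque'].round(2),"q6",s['qpos'][5].round(3),"yaw",s['ee_rot'][2].round(3))
E
python3 -m handwheel '[[[0,0,10],[0,0,0.1],1],[[0,0,20],[0,0,0.1],1],[[0,0,30],[0,0,0.1],1],[[0,0,40],[0,0,0.12],1],[[0,0,50],[0,0,0.12],1],[[0,0,60],[0,0,0.12],1],[[0,0,70],[0,0,0.14],1],[[0,0,80],[0,0,0.14],1],[[0,0,90],[0,0,0.14],1],[[0,0,90],[0,0,0.14],1]]'; python3 p.py
python3 -m handwheel '[[[0,0,10],[0,0,0],1],[[0,0,20],[0,0,0.01],1],[[0,0,30],[0,0,0.01],1],[[0,0,40],[0,0,0.02],1],[[0,0,45],[0,0,0.02],1]]'; python3 p.py
```

```text
t: 11.45
position: [0.515, 0.1936, 0.1231]
ee_rot: [-3.14, -0.0, -2.234]
force: [-4.0, -4.5, 4.0]
gripper_width: 0.0358
torque [-1.53  1.19 -0.09] q6 0.261 yaw -2.234
t: 12.08
position: [0.5145, 0.1934, 0.1228]
ee_rot: [-3.14, -0.0, -3.021]
force: [-5.5, -4.6, 5.4]
gripper_width: 0.0362
torque [-1.55  1.98  0.08] q6 -0.525 yaw -3.021
```

```bash
for i in 1; do :; done
python3 -m handwheel '[[[0,0,9],[0,0,0],1],[[0,0,18],[0,0,0],1],[[0,0,20],[0,0,0],1]]'|tail -2; python3 p.py
python3 -m handwheel '[[[0,0,9],[0,0,0],1],[[0,0,18],[0,0,0],1],[[0,0,20],[0,0,0],1]]'|tail -2; python3 p.py
python3 -m handwheel '[[[0,0,9],[0,0,0],1],[[0,0,18],[0,0,0],1],[[0,0,20],[0,0,0],1]]'|tail -2; python3 p.py
```

```text
force: [-5.0, -4.7, 5.6]
gripper_width: 0.0361
torque [-1.52  2.14  0.08] q6 -0.873 yaw 2.915
force: [-6.2, -3.8, 5.4]
gripper_width: 0.0365
torque [-1.22  2.31  0.04] q6 -1.222 yaw 2.566
force: [-5.0, -2.5, 4.8]
gripper_width: 0.0364
torque [-0.92  1.94  0.04] q6 -1.571 yaw 2.217
```

```bash
python3 -m handwheel '[[[0,0,9],[0,0,0],1],[[0,0,18],[0,0,0],1],[[0,0,20],[0,0,0],1]]'|tail -2; python3 p.py
python3 -m handwheel '[[[0,0,9],[0,0,0],1],[[0,0,18],[0,0,0.02],1],[[0,0,20],[0,0,0.02],1]]'|tail -2; python3 p.py
python3 -m handwheel '[[[0,0,9],[0,0,0],1],[[0,0,18],[0,0,0.02],1],[[0,0,20],[0,0,0.02],1]]'|tail -2; python3 p.py
```

```text
force: [-6.0, -1.7, 4.8]
gripper_width: 0.0362
torque [-0.73  2.03  0.1 ] q6 -1.92 yaw 1.868
force: [-6.7, -1.9, 4.5]
gripper_width: 0.0362
torque [-0.52  2.12  0.05] q6 -2.269 yaw 1.519
force: [-6.3, 0.4, 5.8]
gripper_width: 0.0362
torque [0.13 2.24 0.67] q6 -2.616 yaw 1.171
```

Torque about z jumped from 0.05 to 0.67 N m, which is the stop. A few more degrees will confirm it, then a look.

```bash
python3 -m handwheel '[[[0,0,3],[0,0,0],1],[[0,0,5],[0,0,0],1],[[0,0,5],[0,0,0],1]]'; python3 p.py
python3 - <<'E'
from h import *
ims={n:get_image(n)[:,:,::-1].copy() for n in("scene","wrist","top")}
for n in ims: cv2.imwrite(f"pics/{n}4.png",ims[n])
b=cv2.resize(ims["scene"][235:355,320:430],(440,480),interpolation=2);a=cv2.resize(ims["wrist"],(360,270))
a2=cv2.resize(ims["top"][170:270,170:305],(283,210),interpolation=2)
cv2.imwrite("pics/c4.png",np.hstack([np.vstack([a,np.pad(a2,((0,0),(0,77),(0,0)))]),b]))
E
```

```text
t: 14.7
position: [0.5139, 0.1941, 0.1224]
ee_rot: [3.142, 0.001, 1.088]
force: [-7.7, -2.0, 7.0]
gripper_width: 0.0362
torque [-0.84  2.91  1.32] q6 -2.7 yaw 1.088
```

View pics/c4.png

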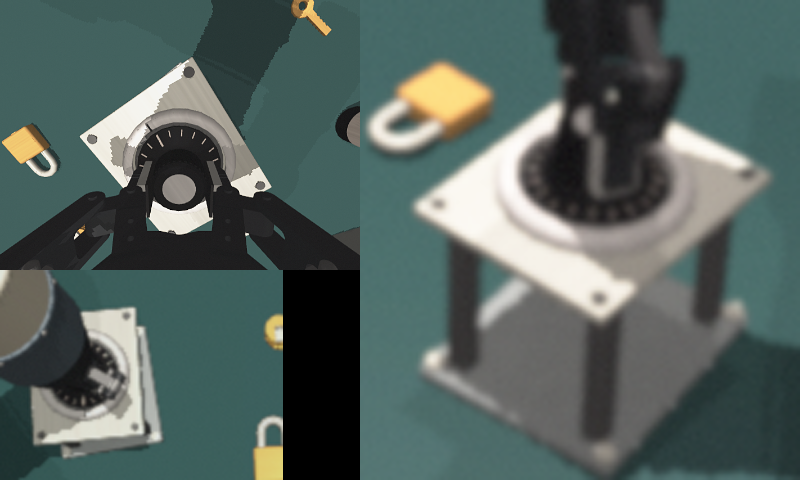

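The lock is seated with its plate flat on the bars (scene crop: left (415,208), right (770,175), front (600,318)). The 1.3 N m torque can only come from the hard stop. I check the plate's angle, then back off.

```bash
cat > ang.py <<'E'
import sys
from h import *
def ang(w,s,A,B,C):
    hsv=cv2.cvtColor(w,cv2.COLOR_BGR2HSV);m=((hsv[...,1]<70)&(hsv[...,2]>90)).astype(np.uint8)*255
    n,l,q,_=cv2.connectedComponentsWithStats(m);k=1+np.argmax(q[1:,4])
    c=max(cv2.findContours((l==k).astype(np.uint8),0,1)[0],key=cv2.contourArea)[:,0].astype(float)
    K,W=cam("wrist",s);z=.106
    for p,q in((A,B),(A,C)):
        p,q=np.array(p,float),np.array(q,float);L=np.linalg.norm(q-p);d=(q-p)/L
        t=(c-p)@d;e=(c-p)@[-d[1],d[0]];g=c[(t>.06*L)&(t<.94*L)&(abs(e)<8)]
        v=cv2.fitLine(g.astype(np.float32),cv2.DIST_HUBER,0,.01,.01).ravel()
        P=ray(K,W,[v[2:],v[2:]+100*v[:2]],z);D=P[1]-P[0];print(len(g),np.degrees(np.arctan2(D[1],D[0])))
    X=ray(K,W,[B,C],z)[:,:2];print("centre",X.mean(0))
E
python3 - <<'E'
from ang import *
f=640/360
ang(cv2.imread("pics/wrist4.png"),get_state(),(191*f,58*f),(270*f,186*f),(80*f,136*f))
E
```

```text
201 6.233578014264924
176 96.44528396506384
centre [0.51425813 0.19330901]
```

```bash
python3 -m handwheel '[[[0,0,-9],[0,0,0],1],[[0,0,-18],[0,0,0],1],[[0,0,-27],[0,0,0],1],[[0,0,-36],[0,0,0],1],[[0,0,-45],[0,0,0],1],[[0,0,-54],[0,0,0],1],[[0,0,-63],[0,0,0],1],[[0,0,-72],[0,0,-0.01],1],[[0,0,-81],[0,0,-0.02],1],[[0,0,-88],[0,0,-0.02],1]]'|tail -2
python3 -m handwheel '[[[0,0,-2],[0,0,0],1],[[0,0,-2],[0,0,0],1],[[0,0,-2],[0,0,0],1]]'; python3 p.py
python3 - <<'E'
from h import *
ims={n:get_image(n)[:,:,::-1].copy() for n in("scene","wrist")}
for n in ims: cv2.imwrite(f"pics/{n}5.png",ims[n])
b=cv2.resize(ims["scene"][235:355,320:430],(275,300),interpolation=2);a=cv2.resize(ims["wrist"],(520,390))
cv2.imwrite("pics/c5.png",np.hstack([a,np.pad(b,((0,90),(0,0),(0,0)))]))
E
```

```text
force: [-6.2, -4.5, 7.4]
gripper_width: 0.0361
t: 16.48
position: [0.5141, 0.1932, 0.1227]
ee_rot: [-3.14, 0.0, 2.656]
force: [-7.4, -4.5, 7.8]
gripper_width: 0.036
torque [-1.69  2.58 -0.01] q6 -1.131 yaw 2.656
```

View pics/c5.png

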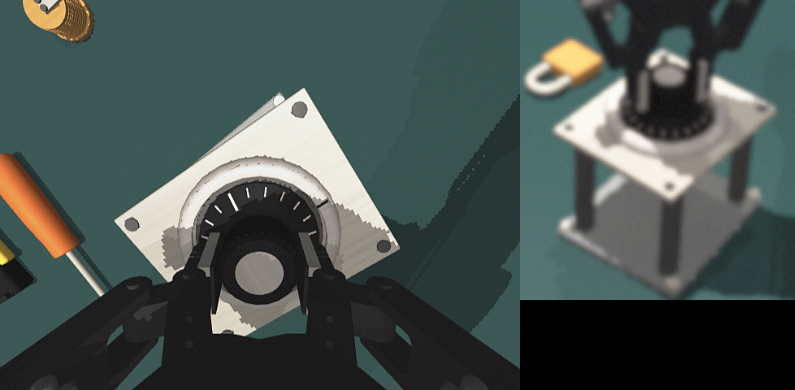

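Run:
```python
from ang import *
f=640/520;s=get_state()
ang(cv2.imread("pics/wrist5.png"),s,(304*f,89*f),(400*f,247*f),(115*f,221*f))
K,W=cam("wrist",s)
a=ray(K,W,[[233*f,203*f]],.119)[0,:2]-[.5141,.1932];b=ray(K,W,[[322*f,202*f]],.116)[0,:2]-[.5141,.1932]
for v in(a,b):print(np.hypot(*v),np.degrees(np.arctan2(v[1],v[0])))
```

```text
172 96.37006043313119
139 -172.88773860800654
centre [0.51468293 0.19268469]
0.02783853887422107 -86.44405106631687
0.03993416061846411 -172.0010155358565
```

```bash
python3 -c "
from station import *;print(finish_job())"
```

```text
the job is handed in; nothing more can be done
None
```

I put the white lock on the stand, screwed its dial down to the stop and backed it off a quarter turn. The gripper is still closed on the knob. I handed the job in at about 16.6 s; no verdict was reported.

- **Seating:** The plate looks flat on the bars, and I measured the lock within about 2 mm of the stand's centre. It is turned about 4–5° (0.08 rad) against the stand, inside the 0.14 limit. It twisted that far within the frame's play when the dial hit the stop.
- **Bottoming out:** Torque at the wrist rose from about 0.05 to 1.3 N m, which only the hard stop could cause. The dial had turned about 4.5 rad by then.
- **Quarter turn:** The wrist turned back 1.568 rad, and the lock moved less than 1° with it. The dial marks read only about 86° by rough pixel picking, so the two figures differ by about 4°; both are inside the allowed range.
- **Grip:** The fingers read 36 mm on the 38 mm knob.
- **Other checks:** I never tilted the lock noticeably, and the other things looked unmoved in the views I took. I did not measure their positions at the end.

My first stand position, from one colour mask, was about 6 mm off. I replaced it with a two-camera measurement before lowering the lock.

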